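# Stand chocolate moulds in the drying rack

### The arm

A 6-joint arm with a two-finger parallel gripper is mounted at the origin on the work surface. World frame = base frame: x ahead of the robot, y to its left, z up, the work surface at z = 0. Lengths are in m, angles in rad, forces in N, time in s.
With the tool pointing down it reaches from about 0.3 to 1 m from the base axis. Payload 5.1 kg.
Tool frame: the origin (TCP) lies between the finger pads; the fingertips stand 11 mm ahead of it and the grasp point (between the pads) lies 8 mm behind it; z points along the fingers, y is the line along which they close (so a half turn about z gives the same grasp; the last joint's range is limited). The gripper opens to 95 mm and grips with 3 to 60 N. Pads are 20 mm wide; open, the fingers measure 119 mm over their backs; the gripper's body (75 mm by 180 mm) begins 59 mm behind the grasp point.
Start: joints at [-1.195, 0.124, 1.65, -0, 1.367, -0.083], TCP at [0.288, -0.583, 0.226] pointing down, gripper open.
Joint ranges: [-2.61, 2.61], [-1.02, 2.33], [0.03, 2.71], [-1.35, 4.49], [0.32, 2.68], [-2.91, 2.91]. Speed limits (rad/s): [2.57, 2.57, 3.14, 3.14, 3.14, 3.14].

### API

Orientations are given as a rotation vector (axis times angle).
In Python, from plant import * gives the robot as it stands.
- The arm moves only by the shell command python3 -m handwheel 'ROWS'. ROWS is JSON, a list of rows, each an object with "jaw": the closure in counts, from 0 (fully open) to 255 (shut); "translation": the shift along the tool's x, y, z in cm, a list of three; "spin": the turn about the tool's z in rad. A call has 1 to 10 rows; each row is the pose to reach, as a shift and turn from the pose commanded when the call began, along the tool's axes at that moment; what a row does not reach only later rows make up. A row lasts 1/8 s, in which the tool goes at most 62.5 mm and 10.7 degrees, less where a joint would pass 70% of its speed; a pose out of reach is approached as far as the arm can. A call with a gripper value outside its range is refused whole. The fingers move at their own pace and stop on an object; the grip force is fixed at half the most. Time passes only in rows, so rows that repeat a pose let the fingers close. It gives the time, the measured TCP pose, the force, the opening and the grip force at its end, in the units of the state.
- state(): the state, without advancing time (a new reading comes with each control period).
- camera(name): name is "side" or "top"; returns a dict with "color" (400x640x3 uint8, blue, green, red), "intrinsics" (3x3 intrinsics, pixels), "rvec" (rotation vector, rad) and "tvec" (3), from world to camera coordinates, as OpenCV has them. Camera axes: x right, y down, z forward; pixel columns grow to the right and rows downward; lengths in m; the calibration is good to about 2 mm. A picture is of the moment at which its call begins. There is no depth.
- close_job(): hands the job in; it is judged then, once.
Trained networks look in the newest picture that a camera, given by its name, has taken for a name from the list of things; names that differ only in an ending like _2 or _b are one class to them, and where a whole thing is asked for, a point or a joint stands for the part that bears it (a point fixed in the world has none). Each returns a list of dicts, best first, with "p" (0 to 1); they miss things now and then, are a little off and sometimes report something else, mostly with a low value. They report only what shows in the picture. A call takes as long as a camera call. They do not tell look-alikes from the thing itself.
- trace(camera, thing): "mask" (400x640 bool, what is visible of it) and "point" ([column, row] in pixels, amid what is visible of it).
The state is a dict: "t": time; "qpos": joint angles; "qd": joint speeds; "effort": joint torques, N m; "eef_pos": TCP position; "tool_rot": TCP orientation; "contact_force": force on the tool from outside, world axes, zero at the start; "ft_torque": the same for the moment, N m; "finger_gap": finger opening in m; "grasp_force": force on a finger pad.
Only numpy, scipy, OpenCV 4.12 (cv2) and the standard library are available. Lean on these libraries where they do the work, as an engineer would, in place of code of your own. Each camera call takes 0.05 s, during which the arm holds its last target. There are 200 camera calls.

### The job

Take the two washed chocolate moulds (amber and blue) off their sloping rests and stand them upright, fully down, in the two empty slots of the white drying rack, either mould in either slot, with their cavity faces towards the fan like the red mould already in the rack; one of them leans face down and has to be turned over. Set them in gently without dropping or ramming them, then press the green button on the switch box right down to start the fan, and leave everything else where it is.

Things in the scene. Friction and masses are not known exactly. Their poses are not given: they have to be found in the camera images.
- mould_a: Amber chocolate-bar mould, rigid plate 150 x 80 x 18 mm, about 0.16 kg, leaning on one of the two rests with its cavity face up. Origin: centre of its lower short end. z runs along its length to the upper short end, y across its width, x through its thickness; +x points out of the cavity face (eight dark brown squares), the other face is plain.
- mould_b: Blue chocolate-bar mould, rigid plate 150 x 80 x 18 mm, about 0.16 kg, leaning on the other rest with its cavity face down, so that its plain face shows. Origin: centre of its lower short end. z runs along its length to the upper short end, y across its width, x through its thickness; +x points out of the cavity face (eight dark brown squares), the other face is plain.
- mould_a_top (a point): Centre of the amber mould's upper short end, axes as the mould's
- mould_b_top (a point): Centre of the blue mould's upper short end, axes as the mould's
- mould_a_cavity (a point): Point on the amber mould's cavity face, 20 mm above its lower end
- mould_b_cavity (a point): Point on the blue mould's cavity face, 20 mm above its lower end
- rest_a: Fixed sloping steel rest with red toe ledge, 110 mm high; holds the amber mould. Origin under it. The mould stands on the ledge, 40 mm above the origin, leaning 35 degrees from vertical to the rest's -x (to the robot). A 60 mm wide board under its lower face reaches 95 mm up the mould's 150 mm; the top 55 mm are free on both faces.
- rest_b: Fixed sloping steel rest with red toe ledge, 110 mm high; holds the blue mould. Origin under it. The mould stands on the ledge, 40 mm above the origin, leaning 35 degrees from vertical to the rest's -x (to the robot). A 60 mm wide board under its lower face reaches 95 mm up the mould's 150 mm; the top 55 mm are free on both faces.
- rack: Fixed white drying rack, 280 x 130 mm, with three upright slots 62 mm apart along its x and a grey fan housing (127 mm high, round black grille) at its +x end. Origin: on the table under the middle slot; +x points to the fan. Slots: 22 mm wide (x), 88 mm long (y), floor 12 mm above the table, walls 8 mm thick and 40 mm high above that floor.
- slot0 (a point): Centre of the floor of the empty slot farthest from the fan; axes as the rack's
- slot1 (a point): Centre of the floor of the empty middle slot; axes as the rack's
- mould_c: Red mould of the same size and frame, already standing in the third slot, next to the fan, cavities towards the fan; leave it there
- switch_box: Fixed grey switch box, 80 x 80 x 45 mm, origin under it; carries the green button on top
- fan_button_top (a point): Centre of the top of the round green button (32 mm across), pressed downwards
- fan_button (a joint): Travel of the button: 0 up, 0.006 m fully pressed (takes 5 N); springs back
- jar: Jar with red cap, 60 mm wide, 85 mm high, origin under it; leave it alone
- cup: Small steel cup, 56 mm wide, 60 mm high, origin under it; leave it alone
- spatula: Spatula lying on the table, origin on its underside; leave it alone
- foil_tray: Open aluminium tray 140 x 100 x 40 mm, origin under it; leave it alone
- bottle: White bottle, yellow cap, 60 mm wide, 150 mm high, origin under it; leave it alone
- scraper: Flat orange scraper 120 x 70 x 8 mm lying on the table, origin under it; leave it alone
Not all that is in view belongs to the job. What is shaped like the mould_a but turquoise is not meant.

How it is judged:
On the way, in this order (a step that is already met when the one before it is completed fails the run):
1. one of the two moulds stands fully down in an empty slot, cavities towards the fan ((((x of mould_a in the frame of slot0 between -0.005 and 0.005 m and y of mould_a in the frame of slot0 between -0.008 and 0.008 m and z of mould_a in the frame of slot0 below 0.006 m and angle between mould_a_top's own z axis and vertical below 0.14 rad and x of mould_a_cavity in the frame of slot0 above 0.003 m) or (x of mould_a in the frame of slot1 between -0.005 and 0.005 m and y of mould_a in the frame of slot1 between -0.008 and 0.008 m and z of mould_a in the frame of slot1 below 0.006 m and angle between mould_a_top's own z axis and vertical below 0.14 rad and x of mould_a_cavity in the frame of slot1 above 0.003 m)) or ((x of mould_b in the frame of slot0 between -0.005 and 0.005 m and y of mould_b in the frame of slot0 between -0.008 and 0.008 m and z of mould_b in the frame of slot0 below 0.006 m and angle between mould_b_top's own z axis and vertical below 0.14 rad and x of mould_b_cavity in the frame of slot0 above 0.003 m) or (x of mould_b in the frame of slot1 between -0.005 and 0.005 m and y of mould_b in the frame of slot1 between -0.008 and 0.008 m and z of mould_b in the frame of slot1 below 0.006 m and angle between mould_b_top's own z axis and vertical below 0.14 rad and x of mould_b_cavity in the frame of slot1 above 0.003 m)))), for 0.2 s.
2. both moulds stand fully down in the two slots, cavities towards the fan (((x of mould_a in the frame of slot0 between -0.005 and 0.005 m and y of mould_a in the frame of slot0 between -0.008 and 0.008 m and z of mould_a in the frame of slot0 below 0.006 m and angle between mould_a_top's own z axis and vertical below 0.14 rad and x of mould_a_cavity in the frame of slot0 above 0.003 m) or (x of mould_a in the frame of slot1 between -0.005 and 0.005 m and y of mould_a in the frame of slot1 between -0.008 and 0.008 m and z of mould_a in the frame of slot1 below 0.006 m and angle between mould_a_top's own z axis and vertical below 0.14 rad and x of mould_a_cavity in the frame of slot1 above 0.003 m)) and ((x of mould_b in the frame of slot0 between -0.005 and 0.005 m and y of mould_b in the frame of slot0 between -0.008 and 0.008 m and z of mould_b in the frame of slot0 below 0.006 m and angle between mould_b_top's own z axis and vertical below 0.14 rad and x of mould_b_cavity in the frame of slot0 above 0.003 m) or (x of mould_b in the frame of slot1 between -0.005 and 0.005 m and y of mould_b in the frame of slot1 between -0.008 and 0.008 m and z of mould_b in the frame of slot1 below 0.006 m and angle between mould_b_top's own z axis and vertical below 0.14 rad and x of mould_b_cavity in the frame of slot1 above 0.003 m))), for 0.2 s.
3. the green button is pressed right down (value of joint fan_button above 0.0045 m), for 0.1 s.
At the end, for the whole second after the job is handed in: Both the amber and the blue mould stand in the two empty slots (lower end within 6 mm of the slot floor and 5 mm of its middle across, 8 mm along; within 0.14 rad of upright), cavity faces towards the fan, released and at rest, and the button has been let go (all of step 2 and contact force between the fingers and mould_a below 0.1 N and linear speed of each of mould_a, mould_b below 0.02 m/s and contact force between the fingers and mould_b below 0.1 N and value of joint fan_button below 0.002 m); the robot touches nothing.
It fails at once if a mould strikes the rack with more than 60 N (rammed) (contact force between any of mould_a, mould_b and rack above 60 N).
It fails at once if a mould is dropped: it moves faster than 0.35 m/s while the fingers do not touch it ((linear speed of mould_a above 0.35 m/s and contact force between the fingers and mould_a below 0.05 N) or (linear speed of mould_b above 0.35 m/s and contact force between the fingers and mould_b below 0.05 N)).
It fails at once if the red mould is moved more than 20 mm (distance of mould_c from where it was at the start of the episode above 0.02 m).
It fails at once if a bystander is moved more than 30 mm (distance of any of jar, cup, spatula, foil_tray, bottle, scraper from where it was at the start of the episode above 0.03 m).
It fails at once if the button is pressed right down before both moulds stand in the rack (value of joint fan_button above 0.0045 m and not (((x of mould_a in the frame of slot0 between -0.005 and 0.005 m and y of mould_a in the frame of slot0 between -0.008 and 0.008 m and z of mould_a in the frame of slot0 below 0.006 m and angle between mould_a_top's own z axis and vertical below 0.14 rad and x of mould_a_cavity in the frame of slot0 above 0.003 m) or (x of mould_a in the frame of slot1 between -0.005 and 0.005 m and y of mould_a in the frame of slot1 between -0.008 and 0.008 m and z of mould_a in the frame of slot1 below 0.006 m and angle between mould_a_top's own z axis and vertical below 0.14 rad and x of mould_a_cavity in the frame of slot1 above 0.003 m)) and ((x of mould_b in the frame of slot0 between -0.005 and 0.005 m and y of mould_b in the frame of slot0 between -0.008 and 0.008 m and z of mould_b in the frame of slot0 below 0.006 m and angle between mould_b_top's own z axis and vertical below 0.14 rad and x of mould_b_cavity in the frame of slot0 above 0.003 m) or (x of mould_b in the frame of slot1 between -0.005 and 0.005 m and y of mould_b in the frame of slot1 between -0.008 and 0.008 m and z of mould_b in the frame of slot1 below 0.006 m and angle between mould_b_top's own z axis and vertical below 0.14 rad and x of mould_b_cavity in the frame of slot1 above 0.003 m)))).
It also fails if it takes over 72 s, if anything falls off the work surface, if the arm or the gripper's body presses on something with over 40 N, if the wrist force passes 120 N, or if a joint passes its speed limit or range.

## Working session

There is one attempt and no reset: what is moved stays moved. The work goes in short steps, Python scripts to look and compute and a shell command to move; the robot and the scene stay as the last step left them, time stands still between calls to the robot, and variables do not carry over. Pictures are saved under pics/ and viewed, at most 12 in all, crops included, and the job is handed in when it is done.

```bash
ls; mkdir -p pics; cat > h.py <<'E'
from plant import *
import numpy as np, cv2
E
python3 - <<'E'
from h import *
for n in("top","side"):
    c=camera(n); cv2.imwrite(f"pics/{n}0.png",c["color"]); np.savez(f"{n}0.npz",**c)
    R,_=cv2.Rodrigues(np.array(c["rvec"],float)); print(n,c["intrinsics"],"pos",-R.T@np.array(c["tvec"]).ravel(),"fwd",R[2],"right",R[0])
    for t in("mould_a","mould_b","mould_c","rest_a","rest_b","rack","switch_box","fan_button_top","bottle","jar"):
        try:print(t,[(round(d["p"],2),np.round(d["point"]).tolist(),int(d["mask"].sum())) for d in trace(n,t)][:4])
        except Exception as e:print(t,e)
print(state())
E
```

```text
pics
top [[381.53337708   0.         321.05831047]
 [  0.         381.53337708 195.56283573]
 [  0.           0.           1.        ]] pos [ 0.42633784 -0.01528709  1.33773853] fwd [ 0.09584356 -0.02226157 -0.99514744] right [ 0.02594849 -0.99935425  0.0248548 ]
mould_a [(0.93, [282.0, 257.0], 1072), (0.83, [360.0, 175.0], 287), (0.82, [204.0, 205.0], 761), (0.75, [280.0, 203.0], 681)]
mould_b [(0.93, [282.0, 257.0], 1072), (0.83, [360.0, 175.0], 287), (0.82, [204.0, 205.0], 761), (0.75, [280.0, 203.0], 681)]
mould_c [(0.93, [282.0, 257.0], 1072), (0.83, [360.0, 175.0], 287), (0.82, [204.0, 205.0], 761), (0.75, [280.0, 203.0], 681)]
rest_a [(0.65, [199.0, 204.0], 788), (0.63, [282.0, 187.0], 497), (0.59, [216.0, 188.0], 611)]
rest_b [(0.65, [199.0, 204.0], 788), (0.63, [282.0, 187.0], 497), (0.59, [216.0, 188.0], 611)]
rack [(0.65, [356.0, 186.0], 3126)]
switch_box [(0.96, [430.0, 215.0], 595), (0.52, [199.0, 205.0], 791)]
fan_button_top [(0.31, [206.0, 202.0], 737)]
bottle [(0.73, [292.0, 148.0], 282), (0.58, [206.0, 150.0], 405)]
jar [(0.6, [290.0, 147.0], 294)]
side [[472.5121550
[... 1011 characters left out ...]
, [246.0, 226.0], 589)]
{'t': 1.1, 'qpos': array([-1.19457729e+00,  1.23795184e-01,  1.65030082e+00,  7.50643723e-06,
        1.36749970e+00, -8.25977907e-02]), 'qd': array([-0.00038165,  0.00099211, -0.00099384,  0.00052892,  0.00151725,
       -0.00036343]), 'effort': array([-4.83057102e-04, -4.17597485e+01, -3.60234547e+01,  7.76501046e-02,
        4.29902191e-02, -1.38172950e-06]), 'eef_pos': array([ 0.28784964, -0.58277533,  0.22565885]), 'tool_rot': array([-3.05928291e+00, -7.14399551e-01, -1.07225315e-05]), 'contact_force': array([ 0.58367441,  0.51212144, -0.52781944]), 'ft_torque': array([ 0.02007108, -0.02562371, -0.02765536]), 'grasp_force': 0.0, 'finger_gap': 0.09488605941403497}
```

View pics/top0.png

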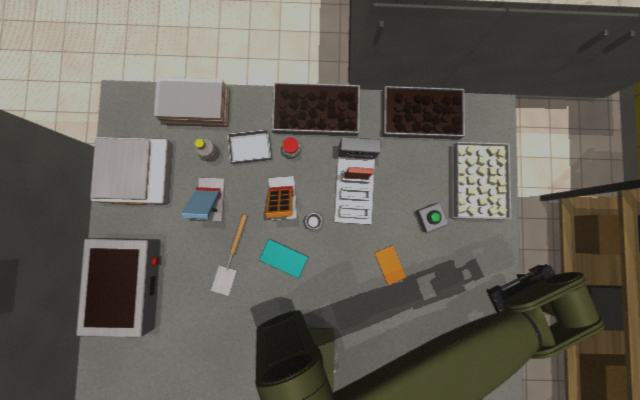

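View pics/side0.png

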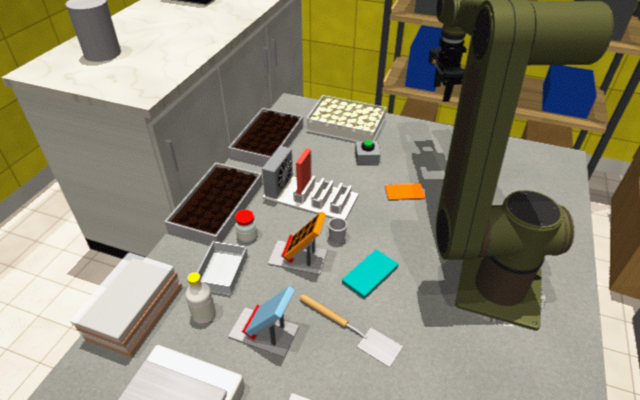

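Top view: amber mould (280,203) with brown cavities showing and its red toe at the far side, blue (204,205) showing its plain face, red in the rack (358,173), decoy turquoise flat on the table (282,257). I choose amber (280,203) / side (305,234) and blue (204,205) / side (270,311). The fan is at the far (+x) end of the rack.

```bash
python3 - <<'E'
import cv2,numpy as np
t=cv2.imread("pics/top0.png");s=cv2.imread("pics/side0.png")
f=lambda im,x,y,w,h:cv2.resize(im[y:y+h,x:x+w],(400,300),interpolation=cv2.INTER_CUBIC)
cv2.imwrite("pics/c1.png",np.vstack([np.hstack([f(t,315,130,120,90),f(s,260,140,120,90)]),np.hstack([f(t,175,160,128,96),f(s,220,200,200,150)])]))
E
```

```text
(no output)
```

View pics/c1.png

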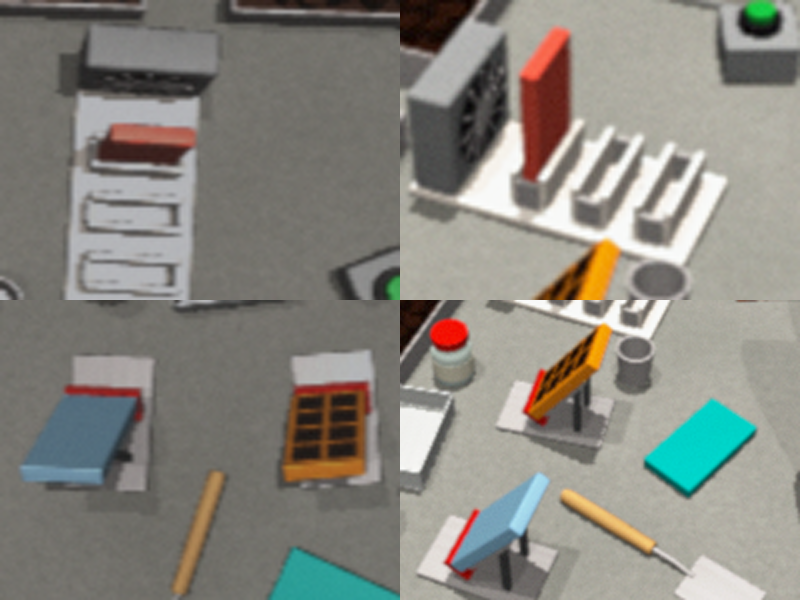

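```bash
cat >> h.py <<'E'
from scipy.optimize import minimize
from scipy.spatial.transform import Rotation as Ro
def load(n,k):
    d=dict(np.load(f"{n}{k}.npz")); return d
def snap(n,k):
    c=camera(n); np.savez(f"{n}{k}.npz",**c); cv2.imwrite(f"pics/{n}{k}.png",c["color"]); return {a:np.array(b) for a,b in c.items()}
def proj(c,P): return cv2.projectPoints(np.asarray(P,float).reshape(-1,3),c["rvec"].astype(float),c["tvec"].astype(float),c["intrinsics"],None)[0][:,0]
HUE={"a":((8,150,60),(22,255,255)),"b":((95,60,60),(115,255,255)),"c":((0,120,50),(7,255,255)),"green":((45,120,60),(75,255,255))}
BOX=np.array([[x,y,z] for x in(-.009,.009) for y in(-.04,.04) for z in(0,.15)])
def T(x,y,z,yaw,lean=0): # lean: top to local -x
    return Ro.from_euler("ZY",[yaw,-lean]),np.array([x,y,z])
def hull(c,P,S=8):
    m=np.zeros((400*S,640*S),np.uint8)
    h=cv2.convexHull(((proj(c,P)+.5)*S).astype(np.float32)).astype(np.int32); cv2.fillConvexPoly(m,h,255)
    return cv2.resize(m,(640,400),interpolation=cv2.INTER_AREA)/255.
def hmask(c,key,box):
    m=np.zeros((400,640)); x0,y0,x1,y1=box
    hsv=cv2.cvtColor(c["color"],cv2.COLOR_BGR2HSV); k=cv2.inRange(hsv,*map(np.array,HUE[key]))
    k=cv2.morphologyEx(k,cv2.MORPH_CLOSE,np.ones((7,7),np.uint8)); m[y0:y1,x0:x1]=k[y0:y1,x0:x1]/255.; return m
def fit(cs,ms,P,x0,step,zfix,lean):
    def f(p):
        r,t=T(p[0],p[1],zfix,p[2],lean); Q=r.apply(P)+t
        return sum(np.abs(hull(c,Q)-m).sum()/m.sum() for c,m in zip(cs,ms))
    best=None
    for _ in range(3):
        s=np.vstack([x0]+[np.array(x0)+np.eye(3)[i]*step[i] for i in range(3)])
        r=minimize(f,x0,method="Nelder-Mead",options=dict(initial_simplex=s,xatol=2e-4,fatol=1e-4,maxiter=150)); x0=r.x
    return r.x,r.fun
def unproj(c,uv,z):
    R,_=cv2.Rodrigues(c["rvec"].astype(float)); C=-R.T@c["tvec"].ravel(); d=R.T@np.linalg.inv(c["intrinsics"])@[*uv,1]; return C+d*(z-C[2])/d[2]
E
python3 - <<'E'
from h import *
t,s=load("top",0),load("side",0)
L=np.radians(35)
for k,bt,bs in(("a",(262,184,300,222),(280,205,330,265)),("b",(180,184,222,224),(240,283,300,340))):
    mt,ms=hmask(t,k,bt),hmask(s,k,bs); p=np.argwhere(mt>0).mean(0)[::-1]
    g=unproj(t,p,.1); x0=[g[0]+.043,g[1],0]
    print(k,mt.sum(),ms.sum(),"start",x0)
    for cs,mm in(([t,s],[mt,ms]),([t],[mt]),([s],[ms])): print(np.round(fit(cs,mm,BOX,x0,(.01,.01,.15),.04+.009*np.sin(L),L)[0],4),end=" ")
    print(fit([t,s],[mt,ms],BOX,x0,(.01,.01,.15),.045,L)[1])
mt,ms=hmask(t,"c",(340,160,380,185)),hmask(s,"c",(290,140,320,200))
g=unproj(t,np.argwhere(mt>0).mean(0)[::-1],.14); print("red start",g)
P=BOX.copy(); P[:,2]=np.where(P[:,2]>0,.15,.055)
for cs,mm in(([t,s],[mt,ms]),([t],[mt]),([s],[ms])): print("c",fit(cs,mm,P,[g[0],g[1],0.0],(.01,.01,.1),.012,0))
# rack edges
def ring(cx,hx,hy,z,n=40):
    u=np.linspace(-1,1,n); return np.vstack([np.c_[cx+hx*u,0*u+s*hy,0*u+z] for s in(-1,1)]+[np.c_[0*u+cx+s*hx,hy*u,0*u+z] for s in(-1,1)])
E_=np.vstack([ring(cx,h,w,.052) for cx in(-.062,0) for h,w in((.011,.044),(.019,.052))])
G=[]
for c in(t,s):
    g=cv2.GaussianBlur(cv2.cvtColor(c["color"],cv2.COLOR_BGR2GRAY).astype(np.float32),(0,0),.7)
    gx,gy=cv2.Sobel(g,cv2.CV_32F,1,0),cv2.Sobel(g,cv2.CV_32F,0,1); G.append(np.hypot(gx,gy))
def sc(p,use):
    r,tt=T(p[0],p[1],0,p[2]); Q=r.apply(E_)+tt; v=0
    for i in use:
        q=proj((t,s)[i],Q).astype(np.float32); v-=cv2.remap(G[i],q[:,:1],q[:,1:],cv2.INTER_LINEAR).mean()
    return v
g=unproj(t,(355,195),.05)
from scipy.optimize import differential_evolution as DE
for use in((0,1),(0,),(1,)):
    r=DE(sc,[(g[0]-.05,g[0]+.03),(g[1]-.03,g[1]+.03),(-.3,.3)],args=(use,),seed=1); print("rack",use,r.x,r.fun)
E
```

```text
a 661.0 720.0 start [np.float64(0.5605580586396676), np.float64(0.09400609953134384), 0]
[0.5612 0.0959 0.0411] [0.563  0.0972 0.1129] [0.5609 0.0959 0.0117] 0.2473742991901753
b 701.0 917.0 start [np.float64(0.5480608870228524), np.float64(0.34719870298929517), 0]
[ 0.5493  0.3408 -0.0633] [0.5504 0.3467 0.0753] [ 0.5494  0.3391 -0.0858] 0.3014900194050897
red start [ 0.61890638 -0.15975155  0.14      ]
c (array([ 0.62169556, -0.16132265,  0.02204538]), np.float64(0.3433357894305948))
c (array([ 0.62224159, -0.162076  ,  0.03419131]), np.float64(0.182765737874097))
c (array([ 0.61955696, -0.15832416,  0.05212204]), np.float64(0.13497891849850588))
rack (0, 1) [ 0.55618205 -0.14632103 -0.02818242] -337.36578
rack (0,) [ 0.55607628 -0.1461702  -0.03288626] -144.79428100585938
rack (1,) [ 0.5519066  -0.12942923 -0.06382763] -225.8125457763672
```

```bash
cat >> h.py <<'E'
def rect(cx,hx,hy,z): return np.array([[cx-hx,-hy,z],[cx+hx,-hy,z],[cx+hx,hy,z],[cx-hx,hy,z]])
def wire(c,polys,win,size):
    x,y,w,h=win; k=size[0]/w
    im=cv2.resize(c["color"][y:y+h,x:x+w],size,interpolation=cv2.INTER_CUBIC)
    for P,col in polys: cv2.polylines(im,[(((proj(c,P)+.5-[x,y])*k)).astype(np.int32)],True,col,1,cv2.LINE_AA)
    return im
def boxpolys(p,z,lean,col):
    r,t=T(p[0],p[1],z,p[2],lean); Q=r.apply(BOX)+t
    return [(Q[i],col) for i in([0,1,3,2],[4,5,7,6],[0,1,5,4],[2,3,7,6])]
def rackpolys(p,col):
    r,t=T(p[0],p[1],0,p[2]); return [(r.apply(rect(cx,h,w,z))+t,col) for cx in(-.062,0,.062) for h,w,z in((.011,.044,.052),(.019,.052,.052))]
E
python3 - <<'E'
from h import *
t,s=load("top",0),load("side",0); L=np.radians(35);z=.04+.009*np.sin(L)
P=rackpolys([.5562,-.1463,-.028],(255,0,255))+boxpolys([.6217,-.1613,.03],.012,0,(255,255,0))
M=boxpolys([.5612,.0959,.041],z,L,(255,0,255))+boxpolys([.5493,.3408,-.0633],z,L,(0,255,0))
o=np.vstack([np.hstack([wire(t,P,(315,130,120,90),(400,300)),wire(s,P,(260,140,120,90),(400,300))]),np.hstack([wire(t,M,(175,160,128,96),(400,300)),wire(s,M,(220,200,200,150),(400,300))])])
cv2.imwrite("pics/c2.png",o)
E
```

```text
(no output)
```

View pics/c2.png

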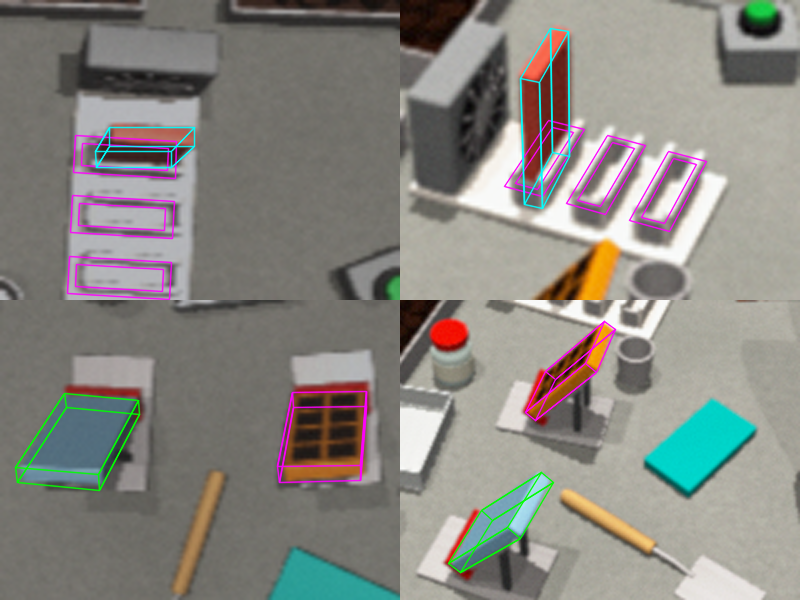

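```bash
cat > rk.py <<'E'
from h import *
from scipy.optimize import differential_evolution as DE
t,s=load("top",0),load("side",0)
def ring(cx,hx,hy,z,n=40):
    u=np.linspace(-1,1,n); return np.vstack([np.c_[cx+hx*u,0*u+q*hy,0*u+z] for q in(-1,1)]+[np.c_[0*u+cx+q*hx,hy*u,0*u+z] for q in(-1,1)])
u=np.linspace(-.1,.09,160)
PL=np.vstack([np.c_[u,0*u+q*.065,0*u+.012] for q in(-1,1)])
RG=np.vstack([ring(cx,h,w,.052) for cx in(-.062,0) for h,w in((.011,.044),(.019,.052))])
G=[]
for c in(t,s):
    g=cv2.GaussianBlur(cv2.cvtColor(c["color"],cv2.COLOR_BGR2GRAY).astype(np.float32),(0,0),.8)
    G.append(np.hypot(cv2.Sobel(g,cv2.CV_32F,1,0),cv2.Sobel(g,cv2.CV_32F,0,1)))
def sc(p,use,w=1):
    r,tt=T(p[0],p[1],0,p[2]); v=0
    for Q0,ww in((PL,w),(RG,1)):
        Q=r.apply(Q0)+tt
        for i in use:
            q=proj((t,s)[i],Q).astype(np.float32); v-=ww*cv2.remap(G[i],q[:,:1],q[:,1:],cv2.INTER_LINEAR).mean()
    return v
print(unproj(t,(354.3,194.2),.052),unproj(t,(354.3,194.2),.012))
b=[(.545,.575),(-.175,-.14),(-.15,.15)]
X=[]
for use in((0,1),(0,),(1,)):
    r=DE(sc,b,args=(use,),seed=1); print("rack",use,np.round(r.x,4),r.fun);X.append(r.x)
P=rackpolys(X[0],(255,0,255))
r,tt=T(X[0][0],X[0][1],0,X[0][2])
P+=[(r.apply(rect(0,.1,.065,.012))+tt,(255,255,0))]
cv2.imwrite("pics/c3.png",np.hstack([wire(t,P,(325,150,60,90),(400,600)),wire(s,P,(280,160,80,60),(400,300)).repeat(2,0)]) )
cv2.imwrite("pics/c3.png",np.hstack([wire(t,P,(325,155,70,75),(400,428)),wire(s,P,(290,160,70,75),(400,428))]))
E
python3 rk.py
```

```text
[ 0.55801324 -0.1567708   0.052     ] [ 0.56210973 -0.16117243  0.012     ]
rack (0, 1) [ 0.5561 -0.1605 -0.0399] -667.1776733398438
rack (0,) [ 0.5558 -0.1603 -0.0403] -279.80804443359375
rack (1,) [ 0.5506 -0.1605 -0.0316] -415.91217041015625
```

View pics/c3.png

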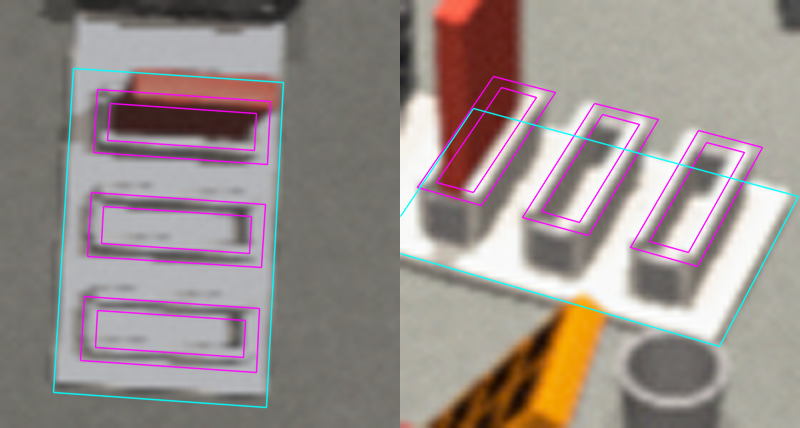

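```bash
cat > rf.py <<'E'
from h import *
from scipy.optimize import differential_evolution as DE
F={0:[0,1,3,2],1:[4,5,7,6],2:[0,1,5,4],3:[2,3,7,6],5:[1,3,7,5]}
def bx(x0,x1,y0,y1,z0,z1): return np.array([[x,y,z] for x in(x0,x1) for y in(y0,y1) for z in(z0,z1)])
faces=[]
for cx in(-.062,0):
    for B in(bx(cx-.019,cx-.011,-.052,.052,.012,.052),bx(cx+.011,cx+.019,-.052,.052,.012,.052),bx(cx-.011,cx+.011,-.052,-.044,.012,.052),bx(cx-.011,cx+.011,.044,.052,.012,.052)):
        for k,i in F.items(): faces.append((k,B[i]))
N={0:(-1,0,0),1:(1,0,0),2:(0,-1,0),3:(0,1,0),5:(0,0,1)}
FP=np.array([f for _,f in faces])
def render(c,p,win,S=6):
    x,y,w,h=win; r,t=T(p[0],p[1],0,p[2]); R,_=cv2.Rodrigues(c["rvec"].astype(float)); C=-R.T@c["tvec"].ravel()
    m=np.zeros((h*S,w*S),np.uint8); e=p[3]
    d=lambda P,v:cv2.fillPoly(m,[np.round((proj(c,r.apply(P)+t)+.5-[x,y])*S).astype(np.int32)],v)
    d(rect((e+.19)/2,(.19-e)/2,.065,.0),7) ; d(rect((e+.19)/2,(.19-e)/2,.065,.012),1)
    for cx in(-.062,0): d(rect(cx,.011,.044,.012),2)
    Q=r.apply(FP.reshape(-1,3)).reshape(-1,4,3)+t
    # order: per slot far to near by box centroid
    o=np.argsort(-np.linalg.norm(Q.mean(1)-C,axis=1))
    for i in o:
        k=faces[i][0]; n=r.apply(N[k])
        if n@(C-Q[i].mean(0))>0: cv2.fillPoly(m,[np.round((proj(c,Q[i])+.5-[x,y])*S).astype(np.int32)],{0:3,1:4,2:5,3:6,5:8}[k])
    A=np.stack([cv2.resize((m==k).astype(np.float32),(w,h),interpolation=cv2.INTER_AREA).ravel() for k in range(9)],1); return A
def cost(p,cw):
    v=0
    for c,w in cw:
        x,y,W,H=w; I=cv2.cvtColor(c["color"],cv2.COLOR_BGR2GRAY)[y:y+H,x:x+W].astype(float).ravel()
        A=cv2.GaussianBlur(render(c,p,w).reshape(H,W,9),(0,0),.5).reshape(-1,9)
        a=np.linalg.solve(A.T@A+1e-2*np.eye(9),A.T@I); v+=np.minimum(np.abs(A@a-I),40).mean()
    return v
WT=(330,183,56,45);WS=(309,172,55,36)
def run(t,s):
    for n,cw in(("both",[(t,WT),(s,WS)]),("top",[(t,WT)]),("side",[(s,WS)])):
        r=DE(cost,[(.545,.575),(-.175,-.14),(-.12,.12),(-.115,-.085)],args=(cw,),seed=2,popsize=8,maxiter=40,tol=1e-4,polish=False); print(n,np.round(r.x,4),round(r.fun,2))
if __name__=="__main__":
    run(load("top",0),load("side",0))
E
time python3 rf.py
```

```text
both [ 0.5618 -0.1591 -0.0316 -0.1004] 19.39
top [ 0.5619 -0.1594 -0.0353 -0.0996] 5.59
side [ 0.5614 -0.1574 -0.0063 -0.102 ] 13.07
real	0m8.569s
user	0m10.350s
sys	0m1.828s
```

```bash
cat >> h.py <<'E'
def go(x,y,z,az):
    s=state(); R=Ro.from_rotvec(s["tool_rot"]).as_matrix(); d=R.T@(np.array([x,y,z])-s["eef_pos"])*100
    a=np.arctan2(R[1,0],R[0,0]); print("t",round(s["t"],2),"pos",np.round(s["eef_pos"],4),"az",round(a,4),"gap",round(s["finger_gap"],4),"F",np.round(s["contact_force"],1),"-> cm",np.round(d,2),"spin",round(-(az-a),3))
E
python3 -c "
from h import *
go(.4923,.0925,.30,1.62)"
```

```text
t 1.1 pos [ 0.2878 -0.5828  0.2257] az 0.4588 gap 0.0949 F [ 0.6  0.5 -0.5] -> cm [ 48.24 -51.49  -7.43] spin -1.161
```

```bash
python3 -m handwheel '[{"jaw":67,"translation":[0,0,-7.43],"spin":0},{"jaw":67,"translation":[4.8,-5.1,-7.43],"spin":-0.15},{"jaw":67,"translation":[9.6,-10.3,-7.43],"spin":-0.3},{"jaw":67,"translation":[14.4,-15.4,-7.43],"spin":-0.45},{"jaw":67,"translation":[19.2,-20.5,-7.43],"spin":-0.6},{"jaw":67,"translation":[24,-25.6,-7.43],"spin":-0.75},{"jaw":67,"translation":[28.8,-30.7,-7.43],"spin":-0.9},{"jaw":67,"translation":[33.6,-35.9,-7.43],"spin":-1.0},{"jaw":67,"translation":[38.4,-41,-7.43],"spin":-1.1},{"jaw":67,"translation":[43.2,-46.1,-7.43],"spin":-1.161}]'; python3 -c "
from h import *
go(.4923,.0925,.30,1.62)"
```

```text
t: 2.35
eef_pos: [0.4508, -0.0433, 0.3004]
tool_rot: [2.163, 2.276, 0.001]
contact_force: [0.8, -0.0, -0.3]
finger_gap: 0.0703
grasp_force: 0.0
t 2.35 pos [ 0.4508 -0.0433  0.3004] az 1.6218 gap 0.0703 F [ 0.8 -0.  -0.3] -> cm [13.35  4.84  0.04] spin 0.002
```

```bash
python3 -m handwheel '[{"jaw":67,"translation":[5,1.8,0],"spin":0},{"jaw":67,"translation":[10,3.6,0],"spin":0},{"jaw":67,"translation":[13.35,4.84,2],"spin":0},{"jaw":67,"translation":[13.35,4.84,7],"spin":0},{"jaw":67,"translation":[13.35,4.84,9],"spin":0},{"jaw":67,"translation":[13.35,4.84,9],"spin":0}]'; python3 - <<'E'
from h import *
go(.4923,.0925,.141,1.62)
t=snap("top",1);s=snap("side",1)
f=lambda im,x,y,w,h:cv2.resize(im[y:y+h,x:x+w],(400,300),interpolation=cv2.INTER_CUBIC)
cv2.imwrite("pics/c4.png",np.hstack([f(t["color"],240,160,80,60),f(s["color"],260,190,100,75)]))
E
```

```text
t: 3.1
eef_pos: [0.4914, 0.0901, 0.2085]
tool_rot: [-2.165, -2.273, 0.004]
contact_force: [-0.2, -0.5, -0.1]
finger_gap: 0.0702
grasp_force: 0.0
t 3.1 pos [0.4914 0.0901 0.2085] az 1.6193 gap 0.0702 F [-0.2 -0.5 -0.1] -> cm [0.24 0.12 6.75] spin -0.001
```

View pics/c4.png

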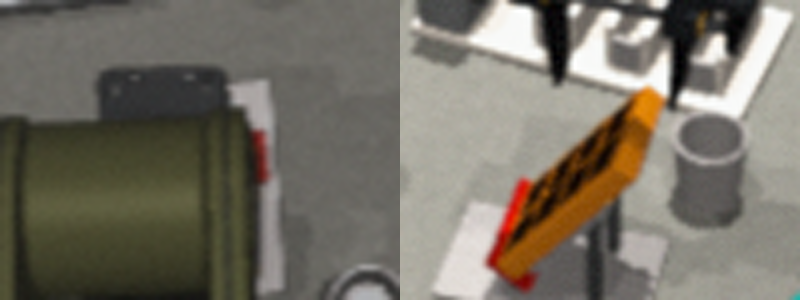

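```bash
python3 -m handwheel '[{"jaw":67,"translation":[0.2,0.1,2.5],"spin":0},{"jaw":67,"translation":[0.2,0.1,5],"spin":0},{"jaw":67,"translation":[0.2,0.1,6.75],"spin":0},{"jaw":67,"translation":[0.2,0.1,6.75],"spin":0}]'; python3 -c "
from h import *
go(.5612+.0067,.0962,.156,1.62)"
```

```text
t: 3.7
eef_pos: [0.4931, 0.0922, 0.1422]
tool_rot: [-2.166, -2.274, 0.001]
contact_force: [0.0, 0.3, 0.3]
finger_gap: 0.0701
grasp_force: 0.0
t 3.7 pos [0.4931 0.0922 0.1422] az 1.6193 gap 0.0701 F [0.  0.3 0.3] -> cm [ 0.04  7.49 -1.39] spin -0.001
```

```bash
python3 -m handwheel '[{"jaw":67,"translation":[0,1.2,-0.3],"spin":0},{"jaw":67,"translation":[0,2.4,-0.6],"spin":0},{"jaw":67,"translation":[0,3.6,-0.9],"spin":0},{"jaw":67,"translation":[0,4.8,-1.1],"spin":0},{"jaw":67,"translation":[0,6,-1.3],"spin":0},{"jaw":67,"translation":[0,7,-1.4],"spin":0},{"jaw":67,"translation":[0,7.3,-1.4],"spin":0},{"jaw":67,"translation":[0,7.3,-1.4],"spin":0}]'; python3 - <<'E'
from h import *
go(.5612+.0067,.0962,.156,1.62)
s=snap("side",2)
cv2.imwrite("pics/c5.png",cv2.resize(s["color"][190:275,260:360],(500,425),interpolation=cv2.INTER_CUBIC))
E
```

```text
t: 4.7
eef_pos: [0.5661, 0.096, 0.1561]
tool_rot: [-2.166, -2.275, 0.001]
contact_force: [0.1, 0.3, 0.1]
finger_gap: 0.0698
grasp_force: 0.1
t 4.7 pos [0.5661 0.096  0.1561] az 1.6198 gap 0.0698 F [0.1 0.3 0.1] -> cm [0.01 0.18 0.01] spin -0.0
```

View pics/c5.png

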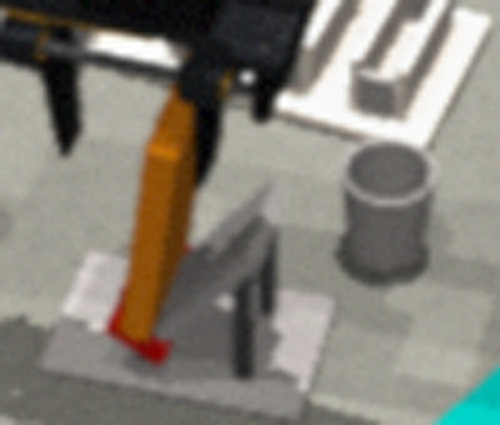

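```bash
python3 -m handwheel '[{"jaw":95,"translation":[0,-0.5,0],"spin":0},{"jaw":125,"translation":[0,-1.1,0],"spin":0},{"jaw":155,"translation":[0,-1.6,0],"spin":0},{"jaw":175,"translation":[0,-2.0,0],"spin":0},{"jaw":175,"translation":[0,-2.0,0],"spin":0},{"jaw":215,"translation":[0,-2.3,0],"spin":0},{"jaw":255,"translation":[0,-2.3,-0.2],"spin":0},{"jaw":255,"translation":[0,-2.3,-0.4],"spin":0},{"jaw":255,"translation":[0,-2.3,-0.6],"spin":0}]'; python3 - <<'E'
from h import *
go(.5612,.0962,.256,1.605)
E
```

```text
t: 5.88
eef_pos: [0.547, 0.0951, 0.1646]
tool_rot: [2.161, 2.27, 0.012]
contact_force: [7.5, -0.5, -0.6]
finger_gap: 0.0195
grasp_force: 29.6
t 5.88 pos [0.547  0.0951 0.1646] az 1.6203 gap 0.0195 F [ 7.5 -0.5 -0.6] -> cm [ 0.04  1.52 -9.12] spin 0.015
```

```bash
python3 -m handwheel '[{"jaw":255,"translation":[0,0.5,-1],"spin":0},{"jaw":255,"translation":[0,1,-3],"spin":0},{"jaw":255,"translation":[0,1.5,-6],"spin":0},{"jaw":255,"translation":[0,1.5,-9.1],"spin":0},{"jaw":255,"translation":[0,1.5,-9.1],"spin":0}]'; python3 - <<'E'
from h import *
go(.5617,-.159,.26,1.538)
E
```

```text
t: 6.5
eef_pos: [0.5597, 0.0958, 0.2571]
tool_rot: [2.164, 2.272, 0.007]
contact_force: [0.3, 0.0, -2.3]
finger_gap: 0.018
grasp_force: 30.0
t 6.5 pos [0.5597 0.0958 0.2571] az 1.6198 gap 0.018 F [ 0.3  0.  -2.3] -> cm [-25.46  -1.05  -0.3 ] spin 0.082
```

```bash
python3 -m handwheel '[{"jaw":255,"translation":[-4,-0.2,-0.3],"spin":0.02},{"jaw":255,"translation":[-9,-0.4,-0.3],"spin":0.04},{"jaw":255,"translation":[-14,-0.6,-0.3],"spin":0.06},{"jaw":255,"translation":[-19,-0.8,-0.3],"spin":0.082},{"jaw":255,"translation":[-23,-1,-0.3],"spin":0.082},{"jaw":255,"translation":[-25.46,-1.05,-0.3],"spin":0.082},{"jaw":255,"translation":[-25.46,-1.05,-0.3],"spin":0.082},{"jaw":255,"translation":[-25.46,-1.05,-0.3],"spin":0.082}]'; cat >> h.py <<'E'
def inhand(k,key,bs,bt=None,zoff=.115):
    # fit x,y,z with known yaw from both cams; visible part only (clip upper part hidden by gripper)
    s=snap("side",k);t=snap("top",k); return s,t
E
python3 - <<'E'
from h import *
go(.5617,-.159,.26,1.538)
t=snap("top",3);s=snap("side",3)
f=lambda im,x,y,w,h:cv2.resize(im[y:y+h,x:x+w],(400,400),interpolation=cv2.INTER_CUBIC)
cv2.imwrite("pics/c6.png",np.hstack([f(t["color"],310,140,90,90),f(s["color"],260,110,110,110)]))
E
```

```text
t: 7.5
eef_pos: [0.5597, -0.1584, 0.2552]
tool_rot: [-2.256, -2.183, 0.001]
contact_force: [-0.1, 0.8, -1.8]
finger_gap: 0.0175
grasp_force: 30.0
t 7.5 pos [ 0.5597 -0.1584  0.2552] az 1.538 gap 0.0175 F [-0.1  0.8 -1.8] -> cm [-0.06  0.2  -0.48] spin -0.0
```

View pics/c6.png

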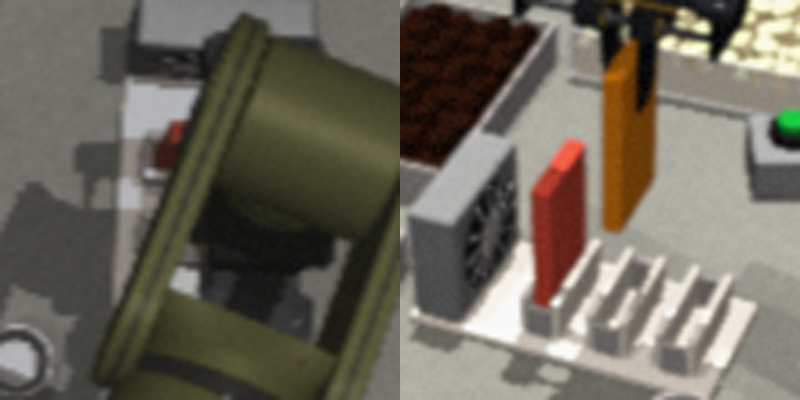

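```bash
cat >> h.py <<'E'
def hand(k,key,win,p,yaw,cut=.095):
    """side view: image shift (du,dv) of a box at p=(x,y,zbottom) that best matches colour below `cut`; returns fits with x fixed / z fixed"""
    s=load("side",k); m=hmask(s,key,win)
    def f(q,mode,full=False):
        x,y,z,ya=p[0],q[0],p[2],yaw
        if mode=="x": z=q[1]
        elif mode=="z": x=q[1]
        r,t=T(x,y,z,ya,q[2]); B=BOX.copy(); A=hull(s,r.apply(B)+t)
        vc=proj(s,r.apply([[0,0,cut]])+t)[0,1]; w=np.zeros((400,1)); w[int(round(vc0)):]=1
        return (np.abs(A-m)*w).sum()
    r,t=T(*p,yaw); vc0=proj(s,r.apply([[0,0,cut]])+t)[0,1]
    for mode,v in(("x",p[2]),("z",p[0])):
        x0=[p[1],v,0.]
        for _ in range(3):
            q=minimize(f,x0,args=(mode,),method="Nelder-Mead",options=dict(initial_simplex=np.vstack([x0]+[np.array(x0)+d for d in([.006,0,0],[0,.006,0],[0,0,.06])]),xatol=1e-4,fatol=.05)); x0=q.x
        print(mode,"fixed: y",round(q.x[0],4),"z" if mode=="x" else "x",round(q.x[1],4),"lean",round(q.x[2],3),"res",round(q.fun,1),m.sum())
E
python3 - <<'E'
from h import *
hand(3,"a",(305,110,345,180),(.5597,-.1584,.140),-.033)
import rf
from rf import *
s=load("side",3); r=DE(cost,[(.545,.575),(-.175,-.14),(-.12,.12),(-.115,-.085)],args=([(s,WS)],),seed=2,popsize=8,maxiter=40); print(r.x,r.fun)
E
```

```text
x fixed: y -0.1603 z 0.1488 lean 0.043 res 46.0 588.0
z fixed: y -0.1697 x 0.5631 lean 0.036 res 43.8 588.0
[ 0.5616844  -0.15888614 -0.03083714 -0.10140295] 17.32517159696857
```

```bash
python3 -m handwheel '[{"jaw":255,"translation":[0,0.2,2.5],"spin":0},{"jaw":255,"translation":[0,0.2,5],"spin":0},{"jaw":255,"translation":[0,0.2,7.5],"spin":0},{"jaw":255,"translation":[0,0.2,8],"spin":0},{"jaw":255,"translation":[0,0.2,8],"spin":0}]';  python3 - <<'E'
from h import *
go(.5617,-.158,.165,1.538)
snap("side",4)
p=state()["eef_pos"]
hand(4,"a",(300,120,345,200),(p[0],p[1],p[2]-.108),-.033,.085)
E
```

```text
t: 8.22
eef_pos: [0.5624, -0.1587, 0.1768]
tool_rot: [2.257, 2.185, 0.0]
contact_force: [-0.0, -0.4, -1.7]
finger_gap: 0.0181
grasp_force: 30.0
t 8.22 pos [ 0.5624 -0.1587  0.1768] az 1.5387 gap 0.0181 F [-0.  -0.4 -1.7] -> cm [ 0.06 -0.07  1.18] spin 0.001
x fixed: y -0.1613 z 0.0697 lean 0.042 res 46.1 539.0
z fixed: y -0.1616 x 0.5625 lean 0.035 res 45.3 539.0
```

```bash
python3 -m handwheel '[{"jaw":255,"translation":[0.1,-0.07,0.6],"spin":0},{"jaw":255,"translation":[0.1,-0.07,1.2],"spin":0},{"jaw":255,"translation":[0.1,-0.07,1.5],"spin":0},{"jaw":255,"translation":[0.1,-0.07,1.7],"spin":0},{"jaw":255,"translation":[0.1,-0.07,1.9],"spin":0},{"jaw":255,"translation":[0.1,-0.07,2.1],"spin":0}]'
```

```text
t: 9.02
eef_pos: [0.5616, -0.1582, 0.1554]
tool_rot: [2.258, 2.184, 0.0]
contact_force: [-0.0, -0.1, -1.4]
finger_gap: 0.0179
grasp_force: 30.0
```

```bash
python3 -m handwheel '[{"jaw":255,"translation":[0,0,0.2],"spin":0},{"jaw":255,"translation":[0,0,0.4],"spin":0},{"jaw":255,"translation":[0,0,0.6],"spin":0}]'
```

```text
t: 9.4
eef_pos: [0.5615, -0.1582, 0.1494]
tool_rot: [2.258, 2.184, 0.0]
contact_force: [0.1, -1.1, -1.3]
finger_gap: 0.0179
grasp_force: 30.0
```

```bash
python3 -m handwheel '[{"jaw":255,"translation":[0,0,0.4],"spin":0},{"jaw":255,"translation":[0,0,0.8],"spin":0},{"jaw":255,"translation":[0,0,1.2],"spin":0},{"jaw":255,"translation":[0,0,1.5],"spin":0},{"jaw":255,"translation":[0,0,1.8],"spin":0},{"jaw":255,"translation":[0,0,2.0],"spin":0}]'
```

```text
t: 10.15
eef_pos: [0.5615, -0.1582, 0.1293]
tool_rot: [-2.258, -2.184, 0.0]
contact_force: [0.7, 0.0, -1.0]
finger_gap: 0.018
grasp_force: 30.0
```

```bash
python3 -m handwheel '[{"jaw":255,"translation":[0,0,0.2],"spin":0},{"jaw":255,"translation":[0,0,0.4],"spin":0},{"jaw":255,"translation":[0,0,0.6],"spin":0}]'
```

```text
t: 10.52
eef_pos: [0.562, -0.1582, 0.1264]
tool_rot: [2.258, 2.184, -0.0]
contact_force: [-6.0, 4.3, 16.2]
finger_gap: 0.018
grasp_force: 30.0
```

```bash
python3 - <<'E'
from h import *
s=snap("side",5)
P=boxpolys([.5617,-.159,-.033],.012,0,(255,255,0))+rackpolys([.5617,-.159,-.032],(255,0,255))+boxpolys([.6237,-.161,-.033],.012,0,(0,255,0))
a=wire(s,P,(285,135,60,60),(400,400)); b=wire(s,[],(285,135,60,60),(400,400))
cv2.imwrite("pics/c7.png",np.hstack([a,b]))
E
```

```text
(no output)
```

View pics/c7.png

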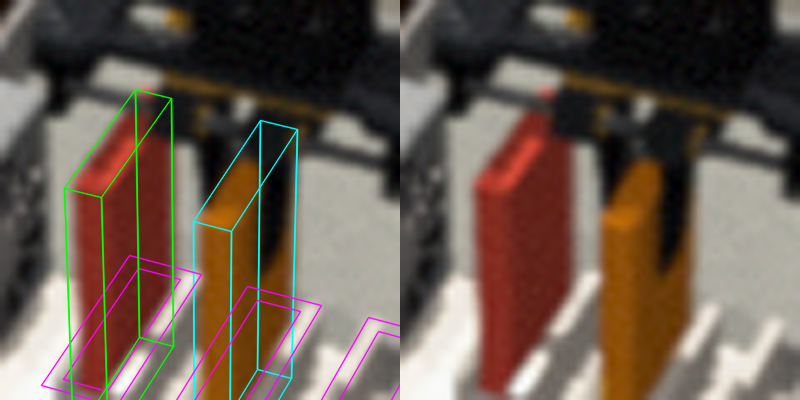

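```bash
python3 -m handwheel '[{"jaw":255,"translation":[0,0,-0.2],"spin":0},{"jaw":205,"translation":[0,0,-0.2],"spin":0},{"jaw":200,"translation":[0,0,-0.2],"spin":0},{"jaw":195,"translation":[0,0,-0.2],"spin":0},{"jaw":185,"translation":[0,0,-0.2],"spin":0},{"jaw":165,"translation":[0,0,-0.2],"spin":0},{"jaw":140,"translation":[0,0,-0.2],"spin":0},{"jaw":120,"translation":[0,0,-0.2],"spin":0},{"jaw":120,"translation":[0,0,-0.2],"spin":0}]'; python3 -c "
from h import *
go(.5617,-.158,.27,1.538)"
```

```text
t: 11.7
eef_pos: [0.5616, -0.1582, 0.1255]
tool_rot: [2.258, 2.184, 0.0]
contact_force: [-0.4, 0.6, -0.1]
finger_gap: 0.0496
grasp_force: 0.0
t 11.7 pos [ 0.5616 -0.1582  0.1255] az 1.5378 gap 0.0496 F [-0.4  0.6 -0.1] -> cm [ 2.000e-02  1.000e-02 -1.445e+01] spin -0.0
```

```bash
python3 -m handwheel '[{"jaw":120,"translation":[0,0,-3],"spin":0},{"jaw":120,"translation":[0,0,-8],"spin":0},{"jaw":120,"translation":[0,0,-13],"spin":0},{"jaw":120,"translation":[0,0,-17.5],"spin":0},{"jaw":67,"translation":[5,-1,-17.5],"spin":-0.18},{"jaw":67,"translation":[10,-2,-17.5],"spin":-0.36},{"jaw":67,"translation":[15,-3,-17.5],"spin":-0.54},{"jaw":67,"translation":[20,-4,-17.5],"spin":-0.72},{"jaw":67,"translation":[25,-5,-17.5],"spin":-0.9},{"jaw":67,"translation":[30,-6,-17.5],"spin":-1.08}]'; python3 -c "
from h import *
go(.4804,.3451,.30,-1.634)"
```

```text
t: 12.95
eef_pos: [0.5109, 0.1452, 0.3006]
tool_rot: [0.804, 3.036, 0.0]
contact_force: [0.9, 0.0, 0.1]
finger_gap: 0.0703
grasp_force: 0.0
t 12.95 pos [0.5109 0.1452 0.3006] az 2.6236 gap 0.0703 F [0.9 0.  0.1] -> cm [12.55 15.86  0.06] spin 4.258
```

```bash
python3 -m handwheel '[{"jaw":67,"translation":[3,4,0],"spin":-0.18},{"jaw":67,"translation":[6,8,0],"spin":-0.36},{"jaw":67,"translation":[9,12,0],"spin":-0.54},{"jaw":67,"translation":[11,14,0],"spin":-0.72},{"jaw":67,"translation":[12.5,15.9,0],"spin":-0.9},{"jaw":67,"translation":[12.5,15.9,0],"spin":-1.08},{"jaw":67,"translation":[12.5,15.9,0],"spin":-1.26},{"jaw":67,"translation":[12.5,15.9,0],"spin":-1.44},{"jaw":67,"translation":[12.5,15.9,0],"spin":-1.62},{"jaw":67,"translation":[12.5,15.9,0],"spin":-1.8}]'; python3 - <<'E'
from h import *
go(.4804,.3451,.30,-1.634); print(state()["qpos"])
t,s=snap("top",6),snap("side",6)
# placed amber / red relative in top and side
for k,bt,bs in(("a",(335,160,385,225),(300,140,345,205)),("c",(335,150,385,190),(285,140,322,200))):
    for c,b in((t,bt),(s,bs)):
        m=hmask(c,k,b); print(k,m.sum(),np.argwhere(m>0).mean(0)[::-1] if m.sum() else None)
from rf import *
cv2.imwrite("pics/c8.png",np.hstack([wire(t,boxpolys([.5617,-.159,-.033],.012,0,(255,255,0)),(325,150,60,60),(400,400)),wire(s,boxpolys([.5493,.3408,-.0633],.045,np.radians(35),(0,255,0)),(220,260,90,90),(400,400))]))
E
```

```text
t: 14.2
eef_pos: [0.4827, 0.3438, 0.3004]
tool_rot: [1.879, -2.518, -0.0]
contact_force: [0.4, 0.2, 0.8]
finger_gap: 0.0702
grasp_force: 0.0
t 14.2 pos [0.4827 0.3438 0.3004] az -1.8594 gap 0.0702 F [0.4 0.2 0.8] -> cm [-0.05  0.26  0.04] spin -0.225
[ 5.28385120e-01 -3.79165789e-02  1.69270409e+00  1.77189102e-05
  1.48686401e+00 -2.32458885e+00]
a 135.0 [358.18518519 191.55555556]
a 244.0 [320.07786885 183.64344262]
c 232.0 [358.59482759 172.49568966]
c 117.0 [301.75213675 184.04273504]
```

View pics/c8.png

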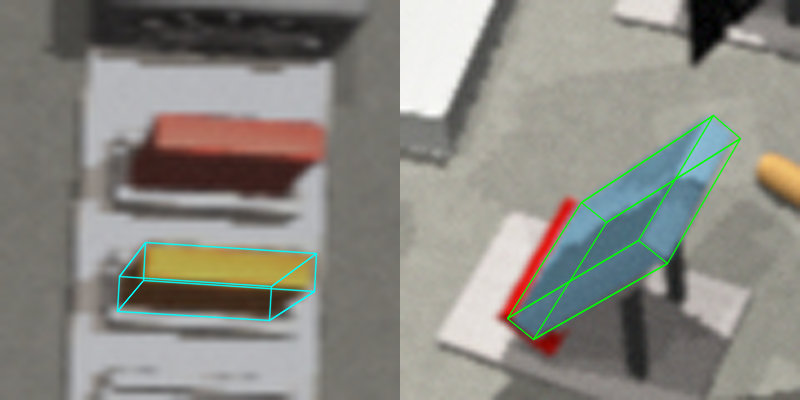

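```bash
python3 -m handwheel '[{"jaw":67,"translation":[0,0.26,0],"spin":-0.15},{"jaw":67,"translation":[0,0.26,3],"spin":-0.225},{"jaw":67,"translation":[0,0.26,7],"spin":-0.225},{"jaw":67,"translation":[0,0.26,9],"spin":-0.225},{"jaw":67,"translation":[0,0.26,9],"spin":-0.225}]'; python3 -c "
from h import *
go(.4804,.3451,.141,-1.634)"
```

```text
t: 14.92
eef_pos: [0.4794, 0.3441, 0.2086]
tool_rot: [2.139, -2.296, -0.001]
contact_force: [0.6, 0.1, -0.2]
finger_gap: 0.0702
grasp_force: 0.0
t 14.93 pos [0.4794 0.3441 0.2086] az -1.6417 gap 0.0702 F [ 0.6  0.1 -0.2] -> cm [-0.12 -0.11  6.76] spin -0.008
```

```bash
python3 -m handwheel '[{"jaw":67,"translation":[-0.1,-0.1,2.5],"spin":0},{"jaw":67,"translation":[-0.1,-0.1,5],"spin":0},{"jaw":67,"translation":[-0.1,-0.1,6.75],"spin":0},{"jaw":67,"translation":[-0.1,-0.1,6.75],"spin":0}]'; python3 -c "
from h import *
go(.5493+.005,.3405,.156,-1.634)"
```

```text
t: 15.42
eef_pos: [0.481, 0.3453, 0.1424]
tool_rot: [2.141, -2.297, -0.0]
contact_force: [-0.2, -0.2, 0.5]
finger_gap: 0.0699
grasp_force: 0.0
t 15.43 pos [0.481  0.3453 0.1424] az -1.6408 gap 0.0699 F [-0.2 -0.2  0.5] -> cm [-0.03 -7.34 -1.37] spin -0.007
```

```bash
python3 -m handwheel '[{"jaw":67,"translation":[0,-1.2,-0.3],"spin":0},{"jaw":67,"translation":[0,-2.4,-0.6],"spin":0},{"jaw":67,"translation":[0,-3.6,-0.9],"spin":0},{"jaw":67,"translation":[0,-4.8,-1.1],"spin":0},{"jaw":67,"translation":[0,-6,-1.3],"spin":0},{"jaw":67,"translation":[0,-7,-1.4],"spin":0},{"jaw":67,"translation":[0,-7.3,-1.4],"spin":0},{"jaw":67,"translation":[0,-7.3,-1.4],"spin":0}]'; python3 -c "
from h import *
go(.5493+.005,.3405,.156,-1.634)"
```

```text
t: 16.42
eef_pos: [0.5541, 0.3404, 0.1566]
tool_rot: [2.142, -2.297, -0.0]
contact_force: [-0.3, -0.4, 0.5]
finger_gap: 0.0698
grasp_force: 0.1
t 16.43 pos [0.5541 0.3404 0.1566] az -1.6405 gap 0.0698 F [-0.3 -0.4  0.5] -> cm [-0.02 -0.02  0.06] spin -0.006
```

```bash
python3 -m handwheel '[{"jaw":95,"translation":[0,0.5,0],"spin":0},{"jaw":125,"translation":[0,1.1,0],"spin":0},{"jaw":155,"translation":[0,1.6,0],"spin":0},{"jaw":175,"translation":[0,2.0,0],"spin":0},{"jaw":175,"translation":[0,2.0,0],"spin":0},{"jaw":215,"translation":[0,2.3,0],"spin":0},{"jaw":255,"translation":[0,2.3,-0.2],"spin":0},{"jaw":255,"translation":[0,2.3,-0.4],"spin":0},{"jaw":255,"translation":[0,2.3,-0.6],"spin":0}]'
```

```text
t: 17.55
eef_pos: [0.5349, 0.3421, 0.1649]
tool_rot: [-2.138, 2.291, -0.009]
contact_force: [6.2, 0.2, 0.0]
finger_gap: 0.0205
grasp_force: 29.3
```

```bash
python3 -m handwheel '[{"jaw":255,"translation":[0,-0.5,-1],"spin":0},{"jaw":255,"translation":[0,-1,-3],"spin":0},{"jaw":255,"translation":[0,-1.5,-6],"spin":0},{"jaw":255,"translation":[0,-1.5,-9.6],"spin":0},{"jaw":255,"translation":[0,-1.5,-11],"spin":0}]'; python3 - <<'E'
from h import *
go(.4998,-.157,.28,1.539)
E
```

```text
t: 18.18
eef_pos: [0.5469, 0.3415, 0.2764]
tool_rot: [-2.14, 2.295, -0.001]
contact_force: [0.1, -0.0, -0.3]
finger_gap: 0.0178
grasp_force: 30.0
t 18.18 pos [0.5469 0.3415 0.2764] az -1.6404 gap 0.0178 F [ 0.1 -0.  -0.3] -> cm [50.06  1.23 -0.48] spin -3.179
```

```bash
python3 -m handwheel '[{"jaw":255,"translation":[3,1.23,-4],"spin":0.15},{"jaw":255,"translation":[7,1.23,-4],"spin":0.33},{"jaw":255,"translation":[11,1.23,-4],"spin":0.51},{"jaw":255,"translation":[15,1.23,-4],"spin":0.69},{"jaw":255,"translation":[19,1.23,-4],"spin":0.87},{"jaw":255,"translation":[23,1.23,-4],"spin":1.05},{"jaw":255,"translation":[27,1.23,-4],"spin":1.23},{"jaw":255,"translation":[31,1.23,-4],"spin":1.41},{"jaw":255,"translation":[34,1.23,-4],"spin":1.59},{"jaw":255,"translation":[36,1.23,-4],"spin":1.77}]'; python3 - <<'E'
from h import *
go(.4998,-.157,.31,1.539)
E
```

```text
t: 19.42
eef_pos: [0.5081, -0.0184, 0.3121]
tool_rot: [-0.432, -3.11, -0.0]
contact_force: [-0.5, 0.4, -0.7]
finger_gap: 0.0177
grasp_force: 30.0
t 19.43 pos [ 0.5081 -0.0184  0.3121] az 2.8656 gap 0.0177 F [-0.5  0.4 -0.7] -> cm [ -2.98 -13.56   0.21] spin 1.327
```

```bash
python3 -m handwheel '[{"jaw":255,"translation":[-1,-2.5,0],"spin":0.18},{"jaw":255,"translation":[-2,-5,0],"spin":0.36},{"jaw":255,"translation":[-2.5,-8,0],"spin":0.54},{"jaw":255,"translation":[-3,-11,0],"spin":0.72},{"jaw":255,"translation":[-3,-13.5,0],"spin":0.9},{"jaw":255,"translation":[-3,-13.5,0],"spin":1.08},{"jaw":255,"translation":[-3,-13.5,0],"spin":1.26},{"jaw":255,"translation":[-3,-13.5,1],"spin":1.327},{"jaw":255,"translation":[-3,-13.5,4],"spin":1.327},{"jaw":255,"translation":[-3,-13.5,5],"spin":1.327}]'; python3 - <<'E'
from h import *
go(.4998,-.157,.178,1.539)
snap("side",7)
p=state()["eef_pos"]
hand(7,"b",(315,100,370,200),(p[0],p[1],p[2]-.115),-.033,.085)
E
```

```text
t: 20.68
eef_pos: [0.5006, -0.1547, 0.2601]
tool_rot: [-2.246, -2.19, 0.003]
contact_force: [-0.0, -0.2, -0.6]
finger_gap: 0.0177
grasp_force: 30.0
t 20.68 pos [ 0.5006 -0.1547  0.2601] az 1.5458 gap 0.0177 F [-0.  -0.2 -0.6] -> cm [-0.25 -0.03  8.21] spin 0.007
x fixed: y -0.1552 z 0.1528 lean 0.039 res 49.5 525.0
z fixed: y -0.1629 x 0.5037 lean 0.044 res 47.1 525.0
```

```bash
python3 -m handwheel '[{"jaw":255,"translation":[-0.33,-0.06,2.5],"spin":0.007},{"jaw":255,"translation":[-0.33,-0.06,5],"spin":0.007},{"jaw":255,"translation":[-0.33,-0.06,7.5],"spin":0.007},{"jaw":255,"translation":[-0.33,-0.06,8.2],"spin":0.007},{"jaw":255,"translation":[-0.33,-0.06,8.2],"spin":0.007},{"jaw":255,"translation":[-0.33,-0.06,8.2],"spin":0.007}]'; python3 - <<'E'
from h import *
go(.4998,-.158,.165,1.539)
snap("side",8)
p=state()["eef_pos"]
hand(8,"b",(315,110,370,210),(p[0],p[1],p[2]-.1075),-.033,.085)
E
```

```text
t: 21.48
eef_pos: [0.5021, -0.159, 0.1826]
tool_rot: [2.255, 2.184, 0.001]
contact_force: [0.6, -0.3, -1.4]
finger_gap: 0.0184
grasp_force: 30.0
t 21.48 pos [ 0.5021 -0.159   0.1826] az 1.5389 gap 0.0184 F [ 0.6 -0.3 -1.4] -> cm [ 0.09 -0.24  1.76] spin -0.0
x fixed: y -0.158 z 0.0762 lean 0.049 res 44.9 472.0
z fixed: y -0.1581 x 0.503 lean 0.056 res 43.7 472.0
```

```bash
python3 -m handwheel '[{"jaw":255,"translation":[0,-0.1,0.5],"spin":0},{"jaw":255,"translation":[0,-0.2,0.6],"spin":0},{"jaw":255,"translation":[0,-0.2,0.6],"spin":0},{"jaw":255,"translation":[0,-0.2,0.6],"spin":0}]'; python3 - <<'E'
from h import *
go(.4998,-.158,.165,1.539)
E
```

```text
t: 22.02
eef_pos: [0.4993, -0.1586, 0.175]
tool_rot: [2.257, 2.186, 0.0]
contact_force: [0.5, 0.3, -0.9]
finger_gap: 0.0181
grasp_force: 30.0
t 22.02 pos [ 0.4993 -0.1586  0.175 ] az 1.5388 gap 0.0181 F [ 0.5  0.3 -0.9] -> cm [0.06 0.05 1.  ] spin -0.0
```

Good; lower slowly past the wall tops.

```bash
python3 -m handwheel '[{"jaw":255,"translation":[0,0.05,0.4],"spin":0},{"jaw":255,"translation":[0,0.05,0.6],"spin":0},{"jaw":255,"translation":[0,0.05,0.8],"spin":0},{"jaw":255,"translation":[0,0.05,1.0],"spin":0},{"jaw":255,"translation":[0,0.05,1.2],"spin":0}]'
```

```text
t: 22.65
eef_pos: [0.4998, -0.1586, 0.1628]
tool_rot: [2.257, 2.186, 0.0]
contact_force: [-0.0, 0.3, -1.1]
finger_gap: 0.0175
grasp_force: 30.0
```

```bash
python3 -m handwheel '[{"jaw":255,"translation":[0,0,0.2],"spin":0},{"jaw":255,"translation":[0,0,0.4],"spin":0},{"jaw":255,"translation":[0,0,0.6],"spin":0},{"jaw":255,"translation":[0,0,0.8],"spin":0}]'
```

```text
t: 23.15
eef_pos: [0.4998, -0.1586, 0.1548]
tool_rot: [2.257, 2.186, 0.0]
contact_force: [-0.3, -0.6, -1.0]
finger_gap: 0.0182
grasp_force: 30.0
```

```bash
python3 -m handwheel '[{"jaw":255,"translation":[0,0,0.3],"spin":0},{"jaw":255,"translation":[0,0,0.6],"spin":0},{"jaw":255,"translation":[0,0,0.9],"spin":0},{"jaw":255,"translation":[0,0,1.2],"spin":0},{"jaw":255,"translation":[0,0,1.5],"spin":0},{"jaw":255,"translation":[0,0,1.8],"spin":0},{"jaw":255,"translation":[0,0,2.1],"spin":0},{"jaw":255,"translation":[0,0,2.4],"spin":0}]'
```

```text
t: 24.15
eef_pos: [0.4998, -0.1586, 0.1308]
tool_rot: [-2.257, -2.186, 0.0]
contact_force: [-0.6, 0.4, -1.3]
finger_gap: 0.0176
grasp_force: 30.0
```

```bash
python3 -m handwheel '[{"jaw":255,"translation":[0,0,0.15],"spin":0},{"jaw":255,"translation":[0,0,0.3],"spin":0},{"jaw":255,"translation":[0,0,0.45],"spin":0}]'
```

```text
t: 24.52
eef_pos: [0.4999, -0.1587, 0.1268]
tool_rot: [2.256, 2.186, -0.0]
contact_force: [-2.6, 0.3, 5.8]
finger_gap: 0.0176
grasp_force: 30.0
```

```bash
python3 -m handwheel '[{"jaw":255,"translation":[0,0,0.05],"spin":0},{"jaw":205,"translation":[0,0,0],"spin":0},{"jaw":200,"translation":[0,0,0],"spin":0},{"jaw":195,"translation":[0,0,0],"spin":0},{"jaw":185,"translation":[0,0,0],"spin":0},{"jaw":165,"translation":[0,0,0],"spin":0},{"jaw":140,"translation":[0,0,0],"spin":0},{"jaw":120,"translation":[0,0,0],"spin":0},{"jaw":120,"translation":[0,0,0],"spin":0}]'; python3 -m handwheel '[{"jaw":120,"translation":[0,0,-2],"spin":0},{"jaw":120,"translation":[0,0,-7],"spin":0},{"jaw":120,"translation":[0,0,-12],"spin":0},{"jaw":120,"translation":[0,0,-14],"spin":0},{"jaw":255,"translation":[-6,0,-14],"spin":0},{"jaw":255,"translation":[-12,0,-14],"spin":0},{"jaw":255,"translation":[-18,0,-14],"spin":0},{"jaw":255,"translation":[-24,0,-14],"spin":0},{"jaw":255,"translation":[-24,0,-14],"spin":0}]'
python3 - <<'E'
from h import *
t,s=snap("top",9),snap("side",9)
r=Ro.from_euler("z",-.032); q=r.apply([-.062,0,0])+[.5617,-.159,0]
P=boxpolys([.5617,-.159,-.033],.012,0,(255,255,0))+boxpolys([q[0],q[1],-.033],.012,0,(0,255,0))
cv2.imwrite("pics/c9.png",np.hstack([wire(t,P,(325,155,70,70),(400,400)),wire(s,P,(285,135,75,75),(400,400))]))
for n,c in(("top",t),("side",s)):
    print([(round(d["p"],2),np.round(d["point"],1)) for d in trace(n,"switch_box")][:2])
# button: green centroid, triangulate
uv=[]
for c,b in((t,(420,205,450,230)),(s,(350,135,390,160))):
    m=hmask(c,"green",b); uv.append(np.argwhere(m>0).mean(0)[::-1]); print("green",m.sum(),uv[-1])
for z in(.045,.055,.065): print(z,unproj(t,uv[0],z),unproj(s,uv[1],z))
go(.5,-.4,.27,1.54)
E
```

```text
t: 25.65
eef_pos: [0.4997, -0.1586, 0.1265]
tool_rot: [-2.257, -2.186, 0.0]
contact_force: [-0.5, 0.5, 0.4]
finger_gap: 0.0497
grasp_force: 0.0
t: 26.78
eef_pos: [0.4908, -0.4016, 0.265]
tool_rot: [-2.26, -2.179, 0.001]
contact_force: [0.6, 0.0, -0.3]
finger_gap: 0.0059
grasp_force: 0.0
[(0.69, array([429.9, 213.2]))]
[(0.68, array([367.3, 151.2]))]
green 68.0 [435.13235294 216.85294118]
green 53.0 [367.8490566  143.05660377]
0.045 [ 0.4889241  -0.43529226  0.045     ] [ 0.49356252 -0.45621977  0.045     ]
0.055 [ 0.48843996 -0.43204331  0.055     ] [ 0.49044824 -0.44236538  0.055     ]
0.065 [ 0.48795583 -0.42879435  0.065     ] [ 0.48733397 -0.428511    0.065     ]
t 26.98 pos [ 0.4921 -0.3973  0.2662] az 1.5397 gap 0.0005 F [-0.3 -0.1 -1.2] -> cm [-0.24  0.79 -0.38] spin -0.0
```

View pics/c9.png

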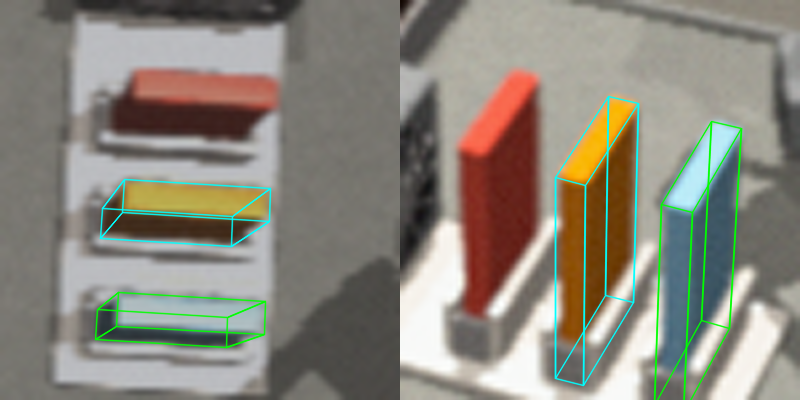

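```bash
python3 -c "
from h import *
go(.488,-.429,.09,1.54)"; python3 -m handwheel '[{"jaw":255,"translation":[-3.1,-0.4,5],"spin":0},{"jaw":255,"translation":[-3.1,-0.4,10],"spin":0},{"jaw":255,"translation":[-3.1,-0.4,15],"spin":0},{"jaw":255,"translation":[-3.1,-0.4,17.6],"spin":0},{"jaw":255,"translation":[-3.1,-0.4,17.6],"spin":0}]'; python3 -m handwheel '[{"jaw":255,"translation":[0,0,0.3],"spin":0},{"jaw":255,"translation":[0,0,0.6],"spin":0},{"jaw":255,"translation":[0,0,0.9],"spin":0},{"jaw":255,"translation":[0,0,1.2],"spin":0},{"jaw":255,"translation":[0,0,1.4],"spin":0}]'
```

```text
t 26.98 pos [ 0.4921 -0.3973  0.2662] az 1.5397 gap 0.0005 F [-0.3 -0.1 -1.2] -> cm [-3.19 -0.31 17.62] spin -0.0
t: 27.6
eef_pos: [0.4862, -0.4264, 0.0878]
tool_rot: [-2.251, -2.184, -0.0]
contact_force: [-0.8, -0.2, 0.4]
finger_gap: 0.0001
grasp_force: 0.0
t: 28.22
eef_pos: [0.4872, -0.4295, 0.0767]
tool_rot: [2.257, 2.185, 0.0]
contact_force: [-0.9, 0.5, 2.6]
finger_gap: 0.0002
grasp_force: 1.1
```

```bash
python3 -m handwheel '[{"jaw":255,"translation":[0,0,0.15],"spin":0},{"jaw":255,"translation":[0,0,0.3],"spin":0},{"jaw":255,"translation":[0,0,0.4],"spin":0}]'; python3 -m handwheel '[{"jaw":255,"translation":[0,0,0.1],"spin":0},{"jaw":255,"translation":[0,0,0.2],"spin":0}]'
```

```text
t: 28.6
eef_pos: [0.4872, -0.4295, 0.0729]
tool_rot: [2.256, 2.185, -0.0]
contact_force: [-1.6, 0.9, 5.0]
finger_gap: 0.0003
grasp_force: 2.2
t: 28.85
eef_pos: [0.4873, -0.4296, 0.0721]
tool_rot: [2.257, 2.186, -0.0]
contact_force: [-3.6, 4.0, 13.4]
finger_gap: 0.0005
grasp_force: 6.6
```

Bottomed out (13 N, motion stopped). Hold briefly, withdraw, check and hand in.

```bash
python3 -m handwheel '[{"jaw":255,"translation":[0,0,0.05],"spin":0},{"jaw":255,"translation":[0,0,0.05],"spin":0},{"jaw":255,"translation":[0,0,-2],"spin":0},{"jaw":255,"translation":[0,0,-7],"spin":0},{"jaw":255,"translation":[0,0,-12],"spin":0},{"jaw":255,"translation":[0,0,-12],"spin":0},{"jaw":255,"translation":[0,0,-12],"spin":0}]'; python3 - <<'E'
from h import *
s=snap("side",10); o=load("side",9)
d=np.abs(s["color"][130:215,285:350].astype(int)-o["color"][130:215,285:350]).mean(); print("rack change",d)
print(close_job())
E
```

```text
t: 29.72
eef_pos: [0.4869, -0.4291, 0.1901]
tool_rot: [-2.256, -2.185, -0.0]
contact_force: [0.2, -0.7, -0.9]
finger_gap: 0.0002
grasp_force: 0.0
rack change 2.852971342383107
the job is handed in; nothing more can be done
None
```

Job handed in at about 30 s of the 72 s allowed. The amber mould stands in the middle slot and the blue one in the slot farthest from the fan. Both are seated, released and level with the red mould in the camera views, with their plain faces away from the fan. The green button was pressed until it bottomed out (about 13 N) and then let go. `close_job()` returned no verdict, so I can't confirm how it was judged.

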